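Clear the safety hooks into the link rack

TASK

Put the lifting links away: for each flat steel link hanging on the hook rail, push the link itself back against the hook's sprung keeper until it clears the hook's point (do not poke the keeper with the fingers), lift it out and off the hook, and stand it upright on its end in a free slot of the rack, fully down. Leave no link out, let the keepers spring shut, and do not disturb the hammer, the brush and the tin on the bench.

Things in the scene. Friction and masses are not known exactly. Their poses are not given: they have to be found in the camera images.
- hook_rail: Fixed steel rail: sole 100 x 440 x 10 mm, level flat bar (top edge 168 mm up, 15 mm behind the origin) and four safety hooks 110 mm apart along its y. Origin: centre of the sole's underside. 'Out' = its own -x, where the hooks point, roughly to the robot. Heights are above the bench. A link under a hook's point cannot go straight up: the way out is the mouth behind the point, shut by the keeper.
- rack: Loose rack, 2.5 kg, 176 (its x) x 84 (its y) x 62 mm high: dark steel sole, wooden dividers. Origin: centre of its underside, z up. Five slots run along its y, centred at x = -64, -32, 0, 32, 64 mm: 16 mm wide, widening to 32 mm over their top 8 mm, 72 mm long between end cheeks; floor 12, divider tops 62, cheek tops 52 mm up. A link fully down has its centre 76 mm up.
- link1: Flat steel lifting link (may be absent): frame 128 long (its z) x 60 wide (y) x 10 mm thick (x), bars 14 mm wide, window 100 x 32 mm, 0.28 to 0.46 kg, either end may go down. Origin: middle of one end, the lower one at the start, when it hangs on hook 1, the hook through its window, up to 0.05 rad aslant: its top bar (114 to 128 mm along z) rests on the hook floor, 44 to 54 mm out.
- link1_mid (a point): Centre of link 1, 64 mm along its z from its origin.
- hook1 (a point): Seat of hook 1: on its floor (145 mm up), 48 mm out of the rail origin, mid width. Hook of 12 mm round bar, 12 mm wide: back 2 to 14 mm behind the origin, up to 194 mm; floor 0 to 58 mm out; outer wall 61 to 73 mm out; the point turns back in, level, over the floor from the outer wall to its round end 28 mm out, underside 164, top 176 mm up. Mouth: 28 mm.
- keeper1 (a joint): Sprung flap of hook 1, 12 mm wide, hinged 193 mm up, 6 mm out; 0 = shut on the end of the point, grows as pressed in towards the rail (stop 0.72). Its rolled lower lip (6 mm thick) is 32 to 38 mm out, 154 to 160 mm up. A link pushed level to 16 to 22 mm out (mid thickness; keeper 0.47 to 0.6) clears the point and can go up; above 31 mm of lift it can come out over the point. 3 to 7 N; springs shut.
- link2: Flat steel lifting link (may be absent): frame 128 long (its z) x 60 wide (y) x 10 mm thick (x), bars 14 mm wide, window 100 x 32 mm, 0.28 to 0.46 kg, either end may go down. Origin: middle of one end, the lower one at the start, when it hangs on hook 2, the hook through its window, up to 0.05 rad aslant: its top bar (114 to 128 mm along z) rests on the hook floor, 44 to 54 mm out.
- link2_mid (a point): Centre of link 2, 64 mm along its z from its origin.
- hook2 (a point): Seat of hook 2: on its floor (145 mm up), 48 mm out of the rail origin, mid width. Hook of 12 mm round bar, 12 mm wide: back 2 to 14 mm behind the origin, up to 194 mm; floor 0 to 58 mm out; outer wall 61 to 73 mm out; the point turns back in, level, over the floor from the outer wall to its round end 28 mm out, underside 164, top 176 mm up. Mouth: 28 mm.
- keeper2 (a joint): Sprung flap of hook 2, 12 mm wide, hinged 193 mm up, 6 mm out; 0 = shut on the end of the point, grows as pressed in towards the rail (stop 0.72). Its rolled lower lip (6 mm thick) is 32 to 38 mm out, 154 to 160 mm up. A link pushed level to 16 to 22 mm out (mid thickness; keeper 0.47 to 0.6) clears the point and can go up; above 31 mm of lift it can come out over the point. 3 to 7 N; springs shut.
- link3: Flat steel lifting link (may be absent): frame 128 long (its z) x 60 wide (y) x 10 mm thick (x), bars 14 mm wide, window 100 x 32 mm, 0.28 to 0.46 kg, either end may go down. Origin: middle of one end, the lower one at the start, when it hangs on hook 3, the hook through its window, up to 0.05 rad aslant: its top bar (114 to 128 mm along z) rests on the hook floor, 44 to 54 mm out.
- link3_mid (a point): Centre of link 3, 64 mm along its z from its origin.
- hook3 (a point): Seat of hook 3: on its floor (145 mm up), 48 mm out of the rail origin, mid width. Hook of 12 mm round bar, 12 mm wide: back 2 to 14 mm behind the origin, up to 194 mm; floor 0 to 58 mm out; outer wall 61 to 73 mm out; the point turns back in, level, over the floor from the outer wall to its round end 28 mm out, underside 164, top 176 mm up. Mouth: 28 mm.
- keeper3 (a joint): Sprung flap of hook 3, 12 mm wide, hinged 193 mm up, 6 mm out; 0 = shut on the end of the point, grows as pressed in towards the rail (stop 0.72). Its rolled lower lip (6 mm thick) is 32 to 38 mm out, 154 to 160 mm up. A link pushed level to 16 to 22 mm out (mid thickness; keeper 0.47 to 0.6) clears the point and can go up; above 31 mm of lift it can come out over the point. 3 to 7 N; springs shut.
- link4: Flat steel lifting link (may be absent): frame 128 long (its z) x 60 wide (y) x 10 mm thick (x), bars 14 mm wide, window 100 x 32 mm, 0.28 to 0.46 kg, either end may go down. Origin: middle of one end, the lower one at the start, when it hangs on hook 4, the hook through its window, up to 0.05 rad aslant: its top bar (114 to 128 mm along z) rests on the hook floor, 44 to 54 mm out.
- link4_mid (a point): Centre of link 4, 64 mm along its z from its origin.
- hook4 (a point): Seat of hook 4: on its floor (145 mm up), 48 mm out of the rail origin, mid width. Hook of 12 mm round bar, 12 mm wide: back 2 to 14 mm behind the origin, up to 194 mm; floor 0 to 58 mm out; outer wall 61 to 73 mm out; the point turns back in, level, over the floor from the outer wall to its round end 28 mm out, underside 164, top 176 mm up. Mouth: 28 mm.
- keeper4 (a joint): Sprung flap of hook 4, 12 mm wide, hinged 193 mm up, 6 mm out; 0 = shut on the end of the point, grows as pressed in towards the rail (stop 0.72). Its rolled lower lip (6 mm thick) is 32 to 38 mm out, 154 to 160 mm up. A link pushed level to 16 to 22 mm out (mid thickness; keeper 0.47 to 0.6) clears the point and can go up; above 31 mm of lift it can come out over the point. 3 to 7 N; springs shut.
- hammer: Hammer lying on the bench, 260 mm long, a bystander. Origin: centre of its underside.
- brush: Brush lying on the bench, 200 mm long, a bystander. Origin: centre of its underside.
- tin: Grey tin, 72 mm across, 75 mm tall, a bystander. Origin: centre of its underside.
Mind the look-alikes: they are no part of the job. What is shaped like the link3 but yellow is not meant.

How it is judged:
At the end, for the whole second after the job is handed in: Every link present stands on its short end in a rack slot, fully down (centre 68 to 82 mm above the rack's underside, within 12 mm of its middle across, within 0.2 rad of upright), at rest; the rack stands flat; all keepers are shut (under 0.1 rad) (x of link1_mid in the frame of rack between -0.085 and 0.085 m and y of link1_mid in the frame of rack between -0.012 and 0.012 m and z of link1_mid in the frame of rack between 0.068 and 0.082 m and angle between the z axis of each of link1, link2, link3, link4 and the z axis of rack, either way round below 0.2 rad and linear speed of each of link1, link2, link3, link4 below 0.03 m/s and x of link2_mid in the frame of rack between -0.085 and 0.085 m and y of link2_mid in the frame of rack between -0.012 and 0.012 m and z of link2_mid in the frame of rack between 0.068 and 0.082 m and x of link3_mid in the frame of rack between -0.085 and 0.085 m and y of link3_mid in the frame of rack between -0.012 and 0.012 m and z of link3_mid in the frame of rack between 0.068 and 0.082 m and x of link4_mid in the frame of rack between -0.085 and 0.085 m and y of link4_mid in the frame of rack between -0.012 and 0.012 m and z of link4_mid in the frame of rack between 0.068 and 0.082 m and angle between rack's own z axis and vertical below 0.1 rad and value of joint each of keeper1, keeper2, keeper3, keeper4 below 0.1 rad); the robot touches nothing.
It fails at once if the hammer, the brush or the tin is disturbed (moved more than 3 cm) (distance of any of hammer, brush, tin from where it was at the start of the episode above 0.03 m).
It fails at once if a keeper is pushed with the fingers instead of with the link (contact force between the fingers and keeper1 above 1.5 N or contact force between the fingers and keeper2 above 1.5 N or contact force between the fingers and keeper3 above 1.5 N or contact force between the fingers and keeper4 above 1.5 N).
Of link1, link2, link3, link4 only 3 to 4 are there at a start; the rules pass over those that are not, and their reading is None.
At some moment in a run one of rack may be knocked a few centimetres aside while the robot is not near it.
Once in a run the grip may slacken for a moment while it holds something.
It also fails if it takes over 210 s, if anything falls off the work surface, if the arm or the gripper's body presses on something with over 40 N, if the wrist force passes 120 N, or if a joint passes its speed limit or range.

ROBOT

A 7-joint arm with a two-finger parallel gripper is mounted at the origin on the work surface. World frame = base frame: x ahead of the robot, y to its left, z up, the work surface at z = 0. Lengths are in m, angles in rad, forces in N, time in s.
With the tool pointing down it reaches from about 0.4 to 0.85 m from the base axis. Payload 6.9 kg.
Tool frame: the origin (TCP) lies midway between the tips of the shut fingers; the grasp point (between the pads) lies behind it (ctrl.pinch_z is the z of the grasp point in the tool frame, in m); z points along the fingers, y is the line along which they close (so a half turn about z gives the same grasp; the last joint's range is limited). The gripper opens to 85 mm and grips with 20 to 120 N. Pads are 22 mm wide; open, the fingers measure 114 mm over their backs; the gripper's body (76 mm by 85 mm) begins 54 mm behind the grasp point. The pads swing forward as they close: fully open they stand 13 mm farther back than shut.
Start: joints at [1.236, 0.507, -0.238, 1.5, 0.126, 1.149, -0.155], TCP at [0.267, -0.565, 0.231] pointing down, gripper open.
Joint ranges: [-3.08, 3.08], [-0.24, 2.05], [-1.43, 1.35], [0, 2.5], [-1.52, 4.66], [0.17, 1.96], [-2.89, 2.89]. Speed limits (rad/s): [2.39, 2.39, 3.14, 3.14, 3.14, 3.14, 3.14].

INTERFACE

Orientations are given as a unit quaternion [w, x, y, z].
In Python, from station import ctrl, get_state, vision, ticket, models gives the robot as it stands. Calls block until the motion is done:
- ctrl.movep(position, orientation): joint-space move of the TCP to a pose.
- ctrl.movel(position, frame=None, max_speed=0.15): straight line of the TCP; frame=None keeps the orientation; max_speed is the mean speed in m/s.
- ctrl.set_joints(angles): joint-space move.
- ctrl.ungrasp() and ctrl.close_gripper(force=None): open the fingers fully, or close them until they stop; force is the grip in N (None keeps the last).
- ctrl.pause(seconds).
- ctrl.ik(position, orientation): joint angles nearest the present ones, or None.
- get_state(): the state.
- vision.grab_frame(name): name is "scene" or "top" or "wrist"; returns (picture, depth): 420x560x3 uint8, blue, green, red; 420x560 float32, m along the optical axis (not along the pixel's ray), 0 where there is no reading.
- vision.camera_info(name): a dict with "mtx" (3x3 intrinsics, pixels), "dist_coeffs" ([k1, k2, p1, p2, k3] as OpenCV has them; the pictures are not rectified), "R" (3x3) and "t" (3): a world point X has camera coordinates R X + t; the wrist camera has in their place "hand_eye" (4x4, takes a point from camera to tool coordinates, whose origin is the TCP and whose axes are the flange's). Camera axes: x right, y down, z forward; pixel columns grow to the right and rows downward; lengths in m; the calibration is good to about 2 mm. A picture is of the moment at which its call begins: read the wrist's pose just before it. camera_info takes no time and is no camera call.
A pose or a line that the arm cannot do raises ctrl.Unreachable and nothing moves.
- ticket.close_job(): hands the job in; it is judged then, once.
Trained networks look in the newest picture that a camera, given by its name, has taken for a name from the list of things; names that differ only in an ending like _2 or _b are one class to them, and where a whole thing is asked for, a point or a joint stands for the part that bears it (a point fixed in the world has none). Each returns a list of dicts, best first, with "p" (0 to 1); they miss things now and then, are a little off and sometimes report something else, mostly with a low value. They report only what shows in the picture. A call takes as long as a camera call. They do not tell look-alikes from the thing itself.
- models.recognise(camera, target): "point" ([column, row] in pixels, amid what is visible of it).
- models.masks_of(camera, target): "mask" (420x560 bool, what is visible of it) and "point" ([column, row] in pixels, amid what is visible of it).
The state is a dict: "time": time; "qpos": joint angles; "qd": joint speeds; "tau": joint torques, N m; "tcp_pos": TCP position; "eef_rot": TCP orientation; "contact_force": force on the tool from outside, world axes, zero at the start; "wrist_torque": the same for the moment, N m; "width": finger opening in m; "gripper_force": force on a finger pad.
Only numpy, scipy, OpenCV 4.12 (cv2) and the standard library are available. Lean on these libraries where they do the work, as an engineer would, in place of code of your own. Each camera call takes 0.05 s, during which the arm holds its last target. There are 200 camera calls.

## Working session

There is one attempt and no reset: what is moved stays moved. The work goes in short steps, each a Python script; the robot and the scene stay as the last script left them, time stands still between calls to the robot, and variables do not carry over. Pictures are saved under pics/ and viewed, at most 14 in all, crops included, and the job is handed in when it is done.

```bash
mkdir -p pics; ls; cat > h.py <<'E'
import numpy as np, cv2
from station import ctrl, get_state, vision, ticket, models
from scipy.spatial.transform import Rotation as Rn
def snap(cam,fn=None):
    s=get_state(); im,d=vision.grab_frame(cam)
    if fn: cv2.imwrite('pics/'+fn,im)
    return im,d,s
def toworld(cam,d,px,s=None):
    """px Nx2 -> world Nx3 from depth"""
    ci=vision.camera_info(cam); px=np.atleast_2d(px).astype(float)
    n=cv2.undistortPoints(px.reshape(-1,1,2),np.array(ci['mtx']),np.array(ci['dist_coeffs'])).reshape(-1,2)
    z=d[px[:,1].round().astype(int),px[:,0].round().astype(int)]
    P=np.c_[n*z[:,None],z]
    if 'hand_eye' in ci:
        H=np.array(ci['hand_eye']); P=P@H[:3,:3].T+H[:3,3]
        w,x,y,zq=s['eef_rot']; return Rn.from_quat([x,y,zq,w]).apply(P)+s['tcp_pos']
    R=np.array(ci['R']);t=np.array(ci['t']).ravel()
    return (P-t)@R
def q(Rm):
    x,y,z,w=Rn.from_matrix(Rm).as_quat(); return [w,x,y,z]
E
python3 - <<'E'
from h import *
for c in('scene','top'):
    im,d,s=snap(c,c+'0.png')
    for t in ['link1','hook_rail','rack','hammer','brush','tin','keeper1']:
        try:
            for r in models.masks_of(c,t)[:6]:
                m=r['mask']&(d>0); v,u=np.nonzero(m); P=toworld(c,d,np.c_[u,v])
                print(c,t,round(r['p'],2),np.round(r['point']),m.sum(),np.median(P,0).round(3),np.percentile(P,2,axis=0).round(3),np.percentile(P,98,axis=0).round(3), im[m].mean(0).round())
        except Exception as e: print(t,e)
print(s,ctrl.pinch_z)
E
```

```text
pics
scene link1 0.85 [227. 246.] 297 [ 0.501 -0.184  0.125] [ 0.493 -0.201  0.034] [ 0.505 -0.14   0.158] [108. 119. 127.]
scene link1 0.79 [166. 297.] 500 [ 0.487 -0.408  0.113] [ 0.372 -0.418 -0.001] [ 0.492 -0.313  0.159] [103. 116. 126.]
scene link1 0.7 [160. 248.] 457 [ 0.301 -0.23   0.069] [ 0.186 -0.266 -0.001] [ 0.321 -0.119  0.13 ] [ 44. 133. 162.]
scene link1 0.68 [198. 267.] 356 [ 0.493 -0.295  0.127] [ 0.483 -0.308  0.033] [ 0.497 -0.25   0.16 ] [106. 119. 127.]
scene link1 0.55 [256. 221.] 225 [ 0.507 -0.073  0.131] [ 0.497 -0.122  0.03 ] [ 0.537 -0.033  0.16 ] [104. 117. 126.]
scene hook_rail 0.59 [225. 283.] 8615 [ 0.557 -0.266  0.013] [ 0.482 -0.444  0.005] [ 0.593 -0.022  0.189] [91. 95. 99.]
scene hook_rail 0.28 [256. 219.] 263 [ 0.507 -0.07   0.133] [ 0.416 -0.16   0.001] [0.559 0.061 0.168] [106. 118. 127.]
scene rack 0.6 [321. 216.] 1644 [0.579 0.165 0.043] [ 0.477  0.144 -0.001] [0.647 0.265 0.062] [ 56.  89. 130.]
scene hammer 0.72 [351. 260.] 830 [0.753 0.04  0.024] [ 0.701 -0.109  0.005] [0.776 0.144 0.029] [115. 151. 180.]
scene hammer 0.49 [226. 282.] 9108
[... 2211 characters left out ...]
.50761762, -0.23757549,  1.50033293,  0.12571505,
        1.14887888, -0.15479285]), 'qd': array([-1.84693872e-03, -1.24200848e-03, -3.31654895e-04, -3.86991934e-04,
       -1.99369486e-03,  2.82440876e-06, -2.97542930e-04]), 'tau': array([ 2.91758726e-03, -6.19703436e+01, -2.18126245e+00, -2.49637038e+01,
        1.36674265e-02,  4.74142391e-03,  8.00058183e-05]), 'tcp_pos': array([ 0.26658388, -0.56521435,  0.23115506]), 'eef_rot': array([-1.23401035e-04,  9.75813751e-01,  2.18603538e-01, -3.46329649e-05]), 'contact_force': array([0.15326672, 0.82516426, 0.17372093]), 'wrist_torque': array([ 0.05020553, -0.0091489 ,  0.02854724]), 'gripper_force': 0.0, 'width': 0.08548052248220518} -0.0187
```

View pics/scene0.png

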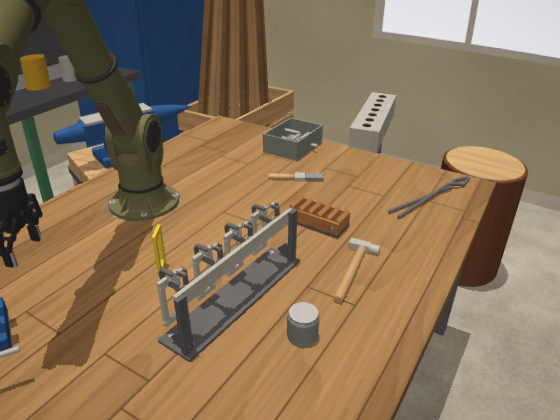

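View pics/top0.png

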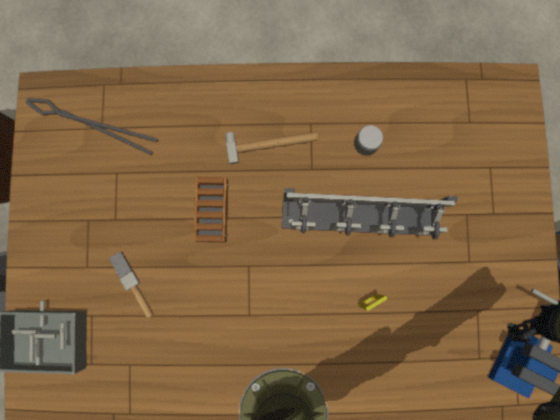

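The scene shows four steel links on the rail, at about pixels (165,297), (198,267), (227,246) and (256,221) in the scene picture. A yellow decoy stands at (158,245). The rack is at (321,216) with its slots along world y. I'll grip each link top-down across its 60 mm width, with the fingers straddling the hook. First I'll take a closer look at the rail and rack with the wrist camera.

```bash
cat >> h.py <<'E'
def down(yaw):
    c,s_=np.cos(yaw),np.sin(yaw)
    return q(np.array([[c,s_,0],[s_,-c,0],[0,0,-1]]))   # x=(c,s), y=(s,-c), z down
def allpts(cam,d,s,lo,hi):
    v,u=np.mgrid[0:420,0:560]; m=(d>0)
    P=toworld(cam,d,np.c_[u[m],v[m]],s); k=((P>lo)&(P<hi)).all(1); return P[k]
E
python3 - <<'E'
from h import *
print(np.round(vision.camera_info('wrist')['hand_eye'],3).tolist())
ctrl.movep([0.40,-0.22,0.46],down(-0.055))
for i,(y) in enumerate([-0.13,-0.31]):
    ctrl.movep([0.44,y,0.42],down(-0.055))
    im,d,s=snap('wrist','w%d.png'%i); np.savez('w%d.npz'%i,d=d,tcp=s['tcp_pos'],rot=s['eef_rot'])
ctrl.movep([0.50,0.195,0.42],down(0))
im,d,s=snap('wrist','wr.png'); np.savez('wr.npz',d=d,tcp=s['tcp_pos'],rot=s['eef_rot'])
E
python3 -c "
import cv2,numpy as np
a=[cv2.imread('pics/'+f) for f in('w0.png','w1.png','wr.png')]
cv2.imwrite('pics/m1.png',cv2.resize(np.vstack([np.hstack(a[:2]),np.hstack([a[2],a[2]*0])]),(800,600)))"
```

```text
[[0.002, -0.956, -0.295, 0.076], [1.0, 0.002, 0.0, 0.001], [0.0, -0.295, 0.956, -0.143], [0.0, 0.0, 0.0, 1.0]]
```

View pics/m1.png

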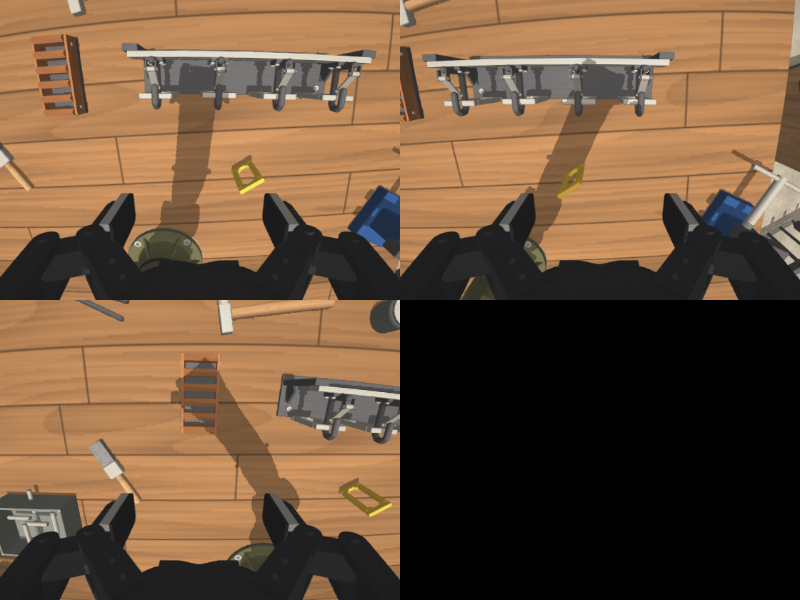

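The wrist views show the rail with its four hooks and links, and the rack with all five slots empty. Next I'll fit both poses from the depth data.

```bash
cat > fit.py <<'E'
from h import *
def load(f):
    z=np.load(f); return z['d'],dict(tcp_pos=z['tcp'],eef_rot=z['rot'])
def line(P):  # robust x=a+b*y
    k=np.ones(len(P),bool)
    for _ in range(8):
        b,a=np.polyfit(P[k,1],P[k,0],1); r=P[:,0]-a-b*P[:,1]; k=abs(r)<max(0.003,2*r[k].std()) 
    return a,b,k.sum(),r[k].std()
E
python3 - <<'E'
from fit import *
for f in('w0.npz','w1.npz'):
    d,s=load(f)
    P=allpts('wrist',d,s,[0.44,-0.5,0.16],[0.62,0.02,0.172])
    bar=P[P[:,0]>0.53+0.055*(P[:,1]+0.05)]
    a,b,n,sd=line(bar); print(f,'bar x=%.4f+%.4f y'%(a,b),n,sd,np.percentile(bar[:,0]-b*bar[:,1]-a,[2,50,98]).round(4),np.percentile(bar[:,1],[0.5,99.5]), np.median(bar[:,2]))
    yaw=-np.arctan(b); 
    R=lambda X:np.c_[np.cos(yaw)*X[:,0]+np.sin(yaw)*X[:,1],-np.sin(yaw)*X[:,0]+np.cos(yaw)*X[:,1],X[:,2]]
    print('yaw',yaw)
    A=R(allpts('wrist',d,s,[0.4,-0.5,0.0],[0.65,0.02,0.21]))
    sole=A[(A[:,2]>0.006)&(A[:,2]<0.014)]; print('sole',np.percentile(sole,[0.5,99.5],axis=0).round(4).tolist())
    pt=A[(A[:,2]>0.170)&(A[:,2]<0.181)&(A[:,0]<np.median(R(bar)[:,0])-0.02)]
    from scipy.cluster.vq import kmeans2
    lk=A[(A[:,2]>0.150)&(A[:,2]<0.1635)&(A[:,0]<np.median(R(bar)[:,0])-0.02)]
    ys=sorted(pt[:,1]); g=np.split(ys,np.where(np.diff(ys)>0.03)[0]+1)
    for c in g:
        if len(c)<8: continue
        m=np.median(c); p=pt[abs(pt[:,1]-m)<0.02]; l=lk[(abs(lk[:,1]-m)<0.045)&(abs(lk[:,1]-m)>0.011)]
        print('hook y %.4f'%m,len(c),'pt x',np.percentile(p[:,0],[2,98]).round(4),'y',np.percentile(p[:,1],[2,98]).round(4),'link',len(l),l.size and np.percentile(l,[2,50,98],axis=0).round(4).tolist(), l.size and np.polyfit(l[:,1],l[:,0],1).round(3))
d,s=load('wr.npz')
P=allpts('wrist',d,s,[0.42,0.05,0.055],[0.70,0.32,0.068])
import cv2
print(len(P),P[:,2].mean(),cv2.minAreaRect((P[:,:2]*1000).astype(np.float32)))
P=allpts('wrist',d,s,[0.42,0.05,0.03],[0.70,0.32,0.07]);print(cv2.minAreaRect((P[:,:2]*1000).astype(np.float32)))
E
```

```text
w0.npz bar x=0.5767+0.0626 y 3254 0.0031358922913833015 [-0.0139  0.0001  0.0149] [-0.44222349 -0.01304202] 0.1681348908167587
yaw -0.06251411001411321
sole [[0.5076, -0.4055, 0.0078], [0.6057, 0.0258, 0.013]]
hook y -0.3544 371 pt x [0.4908 0.5379] y [-0.3618 -0.35  ] link 202 [[0.5043, -0.3846, 0.1515], [0.5091, -0.3386, 0.159], [0.5136, -0.3261, 0.161]] [-0.013  0.504]
hook y -0.2451 369 pt x [0.4918 0.5373] y [-0.2518 -0.2403] link 229 [[0.5037, -0.2754, 0.1525], [0.5087, -0.2335, 0.1589], [0.5128, -0.2177, 0.1609]] [0.009 0.511]
hook y -0.1360 370 pt x [0.491  0.5383] y [-0.1416 -0.1305] link 249 [[0.5036, -0.1671, 0.1535], [0.5089, -0.1493, 0.1588], [0.5138, -0.109, 0.1613]] [-0.     0.509]
hook y -0.0272 390 pt x [0.4903 0.5375] y [-0.0326 -0.0209] link 252 [[0.5018, -0.0556, 0.1569], [0.5068, -0.0383, 0.1591], [0.5116, 0.0031, 0.161]] [0.009 0.507]
w1.npz bar x=0.5763+0.0622 y 3209 0.0031678418371228682 [-0.0139 -0.      0.0152] [-0.44278907 -0.01324011] 0.16818842183945146
yaw -0.06216426184062336
sole [[0.5071, -0.4096, 0.0079], [0.6053, 0.0232, 0.0132]]
hook y -0.3558 382 
[... 162 characters left out ...]
373 pt x [0.4895 0.5376] y [-0.2532 -0.2416] link 255 [[0.5031, -0.2768, 0.152], [0.5083, -0.2361, 0.1592], [0.5129, -0.2193, 0.1605]] [0.009 0.51 ]
hook y -0.1383 365 pt x [0.4906 0.538 ] y [-0.143  -0.1317] link 238 [[0.5034, -0.1685, 0.152], [0.5085, -0.1502, 0.159], [0.5132, -0.1103, 0.1612]] [-0.01   0.507]
hook y -0.0296 352 pt x [0.4916 0.5375] y [-0.0338 -0.0228] link 189 [[0.5018, -0.0561, 0.1515], [0.5066, -0.0429, 0.159], [0.511, 0.0021, 0.1611]] [0.004 0.507]
2473 0.05898205948740218 ((559.3736572265625, 189.91851806640625), (77.3792724609375, 173.68275451660156), 89.6090087890625)
((559.27001953125, 191.24063110351562), (87.55691528320312, 174.56138610839844), 89.45114135742188)
```

```bash
python3 - <<'E'
from fit import *
yaw=-0.0623
R=lambda X:np.c_[np.cos(yaw)*X[:,0]+np.sin(yaw)*X[:,1],-np.sin(yaw)*X[:,0]+np.cos(yaw)*X[:,1],X[:,2]]
for f in('w0.npz','w1.npz'):
    d,s=load(f); A=R(allpts('wrist',d,s,[0.4,-0.5,0.0],[0.65,0.02,0.21]))
    T=A[A[:,2]>0.189]
    for y in(-.355,-.2463,-.137,-.0283):
        t=T[abs(T[:,1]-y)<.03]; print(f,y,len(t),np.percentile(t,[3,50,97],axis=0).round(4).tolist() if len(t) else '')
    b=A[(A[:,2]>0.164)&(A[:,2]<.1695)&(A[:,0]>.565)]; print('bar',np.percentile(b[:,0],[3,20,50,80,97]).round(4))
    so=A[(A[:,2]>0.0085)&(A[:,2]<.0115)]; print('sole', np.histogram(so[:,0],bins=np.arange(.50,.616,.004)))
E
```

```text
w0.npz -0.355 317 [[0.5454, -0.3647, 0.1896], [0.5552, -0.3552, 0.1948], [0.5675, -0.3471, 0.198]]
w0.npz -0.2463 319 [[0.545, -0.2548, 0.1895], [0.5545, -0.2459, 0.1952], [0.5675, -0.2374, 0.1981]]
w0.npz -0.137 311 [[0.5445, -0.1454, 0.1898], [0.5536, -0.1365, 0.1957], [0.5678, -0.1278, 0.1981]]
w0.npz -0.0283 293 [[0.5458, -0.036, 0.1897], [0.5543, -0.0273, 0.1956], [0.5674, -0.0185, 0.1984]]
bar [0.5677 0.5722 0.5759 0.5799 0.5896]
sole (array([  0,  47,  99, 364, 409, 412, 405, 384, 445, 393, 418, 378, 414,
       387, 381, 370, 369, 380, 354, 315, 332,  26,   0,   0,   0,  59,
       219,   0]), array([0.5  , 0.504, 0.508, 0.512, 0.516, 0.52 , 0.524, 0.528, 0.532,
       0.536, 0.54 , 0.544, 0.548, 0.552, 0.556, 0.56 , 0.564, 0.568,
       0.572, 0.576, 0.58 , 0.584, 0.588, 0.592, 0.596, 0.6  , 0.604,
       0.608, 0.612]))
w1.npz -0.355 318 [[0.5442, -0.3657, 0.1896], [0.5533, -0.3563, 0.1956], [0.568, -0.3478, 0.1983]]
w1.npz -0.2463 291 [[0.5454, -0.2559, 0.19], [0.5549, -0.2469, 0.1956], [0.5671, -0.2381, 0.1983]]
w1.npz -0.137 303 [[0.5447, -0.1463, 0.1898], [0.5543, -0.1378, 0.1956], [0.5667, -0.1289, 0.1984]]
w1.npz -0.0283 310 [[0.5457, -0.0368, 0.1895], [0.5551, -0.0288, 0.1953], [0.5672, -0.0187, 0.198]]
bar [0.5677 0.5718 0.5758 0.5795 0.5895]
sole (array([  0,  78, 161, 403, 405, 373, 402, 378, 433, 380, 381, 400, 348,
       403, 322, 402, 346, 332, 287, 322,  48,   0,   0,   0, 123, 576,
       146,   0]), array([0.5  , 0.504, 0.508, 0.512, 0.516, 0.52 , 0.524, 0.528, 0.532,
       0.536, 0.54 , 0.544, 0.548, 0.552, 0.556, 0.56 , 0.564, 0.568,
       0.572, 0.576, 0.58 , 0.584, 0.588, 0.592, 0.596, 0.6  , 0.604,
       0.608, 0.612]))
```

```bash
python3 - <<'E'
from fit import *
yaw=-0.0623
R=lambda X:np.c_[np.cos(yaw)*X[:,0]+np.sin(yaw)*X[:,1],-np.sin(yaw)*X[:,0]+np.cos(yaw)*X[:,1],X[:,2]]
C=[]
for f in('w0.npz','w1.npz'):
    d,s=load(f); A=R(allpts('wrist',d,s,[0.4,-0.5,0.0],[0.65,0.02,0.21]))
    for y in(-.355,-.2463,-.137,-.0283):
        t=A[(A[:,2]>.12)]; m=np.median(t[abs(t[:,1]-y)<.009][:,1]); 
        C.append(t[abs(t[:,1]-m)<.004])
C=np.vstack(C)
for x in np.arange(.482,.58,.002):
    k=C[abs(C[:,0]-x)<.001,2]; print(round(x,3),len(k),np.percentile(k,[10,50,90]).round(4) if len(k) else '')
E
```

```text
0.482 5 [0.1615 0.1621 0.1627]
0.484 52 [0.1584 0.1638 0.1656]
0.486 92 [0.1483 0.1645 0.1675]
0.488 118 [0.1526 0.1665 0.1694]
0.49 136 [0.1492 0.168  0.1723]
0.492 153 [0.1483 0.1681 0.1743]
0.494 177 [0.146  0.1708 0.1758]
0.496 166 [0.1444 0.1709 0.1758]
0.498 160 [0.1429 0.1716 0.1757]
0.5 148 [0.1428 0.1728 0.176 ]
0.502 140 [0.1439 0.1727 0.1761]
0.504 123 [0.1595 0.1747 0.1762]
0.506 129 [0.1589 0.1733 0.176 ]
0.508 121 [0.1594 0.1745 0.1763]
0.51 147 [0.1591 0.1743 0.1767]
0.512 149 [0.1478 0.1733 0.1764]
0.514 143 [0.1427 0.1736 0.1766]
0.516 171 [0.1432 0.174  0.1764]
0.518 164 [0.1425 0.1721 0.1764]
0.52 170 [0.1431 0.1722 0.1766]
0.522 179 [0.1425 0.1717 0.1763]
0.524 169 [0.1437 0.172  0.176 ]
0.526 177 [0.1426 0.1667 0.1749]
0.528 135 [0.1424 0.1674 0.1709]
0.53 161 [0.1421 0.1698 0.1722]
0.532 146 [0.1423 0.172  0.1745]
0.534 146 [0.142  0.1748 0.1771]
0.536 173 [0.1421 0.1766 0.1796]
0.538 162 [0.1426 0.1797 0.1822]
0.54 162 [0.1421 0.182  0.1846]
0.542 171 [0.1422 0.1847 0.1874]
0.544 191 [0.1423 0.1872 0.1902]
0.546 187 [0.1423 0.1907 0.1961]
0.548 169 [0.1428 0.196  0.198 ]
0.55 158 [0.1426 0.1967 0.1981]
0.552 153 [0.1431 0.1959 0.1977]
0.554 82 [0.1413 0.1446 0.1958]
0.556 92 [0.1416 0.1454 0.1951]
0.558 207 [0.1446 0.1621 0.1905]
0.56 229 [0.1454 0.1751 0.1942]
0.562 177 [0.1595 0.1924 0.1952]
0.564 173 [0.1674 0.1924 0.1948]
0.566 175 [0.1683 0.1897 0.1941]
0.568 154 [0.1673 0.1878 0.1929]
0.57 76 [0.1667 0.1681 0.1901]
0.572 87 [0.1672 0.1683 0.1695]
0.574 99 [0.1674 0.1687 0.1696]
0.576 95 [0.1675 0.1686 0.1697]
0.578 88 [0.1674 0.1684 0.1694]
```

Profile along the hooks: outer wall at 0.4835, point end at 0.5285 and back at 0.558 to 0.570. All three put the rail origin at X0 = 0.5565 in rail-aligned coordinates, and the links hang at 48–50 mm out. I'll take the first link now.

```bash
cat >> h.py <<'E'
YAW=-0.0623; X0=0.5565
cy,sy=np.cos(YAW),np.sin(YAW)
LX={1:.5066,2:.5087,3:.5086,4:.5089}; LY={1:-.0270,2:-.138,3:-.247,4:-.3558}; HY={1:-.0285,2:-.137,3:-.2466,4:-.3555}
def rw(X,Y,z): return [cy*X-sy*Y, sy*X+cy*Y, z]
def rr(p): return np.array([cy*p[0]+sy*p[1],-sy*p[0]+cy*p[1],p[2]])
def st(tag):
    s=get_state(); print(tag,'t%.1f'%s['time'],rr(s['tcp_pos']).round(4),'F',rr(s['contact_force']).round(1),'w %.4f g %.0f'%(s['width'],s['gripper_force'])); return s
def grasp(i,zg=.131,F=70):
    ctrl.ungrasp()
    ctrl.movep(rw(LX[i],LY[i],.27),down(YAW)); ctrl.movel(rw(LX[i],LY[i],.18),max_speed=.15)
    st('above'); ctrl.movel(rw(LX[i],LY[i],zg),max_speed=.06); st('at')
    ctrl.close_gripper(F); return st('closed')
def unhook(i,zg=.131,out=.019):
    Y=LY[i]; dx=X0-out-LX[i]
    ctrl.movel(rw(LX[i],Y,zg+.0015),max_speed=.03)
    for f in(.5,.8,1): ctrl.movel(rw(LX[i]+f*dx,Y,zg+.0015),max_speed=.04); st('push')
    for l in(.012,.025,.045): ctrl.movel(rw(LX[i]+dx,Y,zg+l),max_speed=.05); st('lift')
E
python3 - <<'E'
from h import *
grasp(1)
snap('wrist','g1.png')
E
```

```text
above t7.8 [ 0.5073 -0.0262  0.1808] F [ 1.1 -0.9  0.9] w 0.0855 g 0
at t8.7 [ 0.5069 -0.0269  0.1312] F [ 0.5 -0.4  0. ] w 0.0853 g 0
closed t9.1 [ 0.5073 -0.0272  0.1321] F [-1.9 -0.1  7.7] w 0.0587 g 73
```

View pics/g1.png

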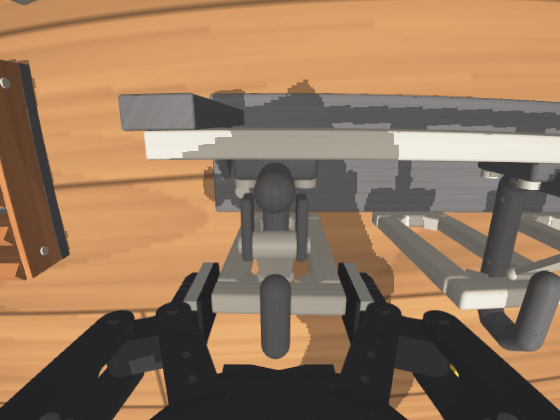

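The link's top bar (row 297, columns 215–345) sits squarely between the pads, with the hook point in the gap. I'll push it back and lift.

```bash
python3 - <<'E'
from h import *
unhook(1)
snap('wrist','u1.png')
E
```

```text
push t9.9 [ 0.5195 -0.0271  0.1321] F [-9.5  0.7  8. ] w 0.0583 g 76
push t10.3 [ 0.5281 -0.0271  0.1321] F [-12.6  -0.4   8.7] w 0.0582 g 77
push t10.6 [ 0.5339 -0.0271  0.1321] F [-13.8  -0.   10.3] w 0.0584 g 77
lift t11.0 [ 0.5361 -0.0271  0.1424] F [-6.   0.4  0.5] w 0.0584 g 77
lift t11.4 [ 0.5358 -0.0272  0.1554] F [-6.7 -0.1  2.1] w 0.0582 g 77
lift t11.9 [ 0.538  -0.027   0.1758] F [-0.6  0.3 -3.4] w 0.0583 g 76
```

View pics/u1.png

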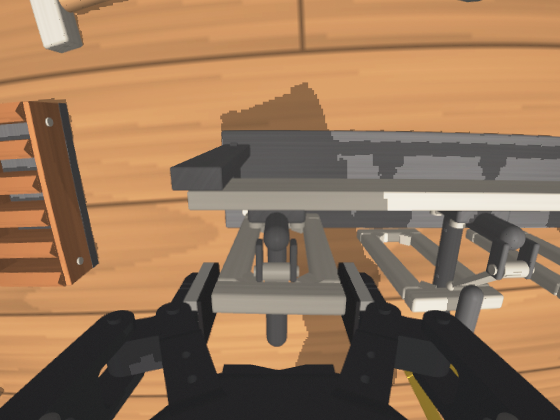

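The link is above the point and the weight now hangs on the gripper (Fz −3.4). I'll pull it out and carry it to a staging pose in front of the rack, then measure the rack from there.

```bash
cat >> h.py <<'E'
def rack_pose(fn=None,n=2):
    out=[]
    for _ in range(n):
        im,d,s=snap('wrist',fn); P=allpts('wrist',d,s,[.42,.0,.03],[.72,.36,.072])
        P=P[(P[:,1]>s['tcp_pos'][1]-.14)]
        (c,wh,a)=cv2.minAreaRect((P[P[:,2]>.045,:2]*1000).astype(np.float32))
        yaw=np.radians((a+45)%90-45); c_,s_=np.cos(yaw),np.sin(yaw)
        Q=np.c_[c_*P[:,0]+s_*P[:,1],-s_*P[:,0]+c_*P[:,1],P[:,2]]
        hi=Q[Q[:,2]>.058]; ctr=[(np.percentile(Q[:,k],.5)+np.percentile(Q[:,k],99.5))/2 for k in(0,1)]
        ph=np.angle(np.exp(2j*np.pi*(hi[:,0]-ctr[0]-.016)/.032).mean())*.032/2/np.pi
        ext=[np.ptp(np.percentile(Q[:,k],[.5,99.5])) for k in(0,1)]
        x=ctr[0]+ph; y=ctr[1]; out.append([c_*x-s_*y,s_*x+c_*y,yaw])
        print('rack',np.round(out[-1],4),'rect',np.round(wh),'ext',np.round(ext,3),'phase %.4f'%ph,len(P))
    return np.mean(out,0)
def linktop():
    im,d,s=snap('wrist'); p=s['tcp_pos']
    P=allpts('wrist',d,s,p+[-.02,-.025,-.01],p+[.02,.025,.05]); P=P[P[:,2]>np.percentile(P[:,2],60)-.004]
    print('linktop rel tcp',(np.median(P,0)-p).round(4),len(P)); return np.median(P,0)-p
def carry(i,zg=.131,out=.019):
    ctrl.movel(rw(X0-.115,LY[i],zg+.045),max_speed=.12); st('out')
    ctrl.movel(rw(X0-.125,LY[i],.30),max_speed=.2)
    ctrl.movep([.40,.19,.32],down(0)); s=st('stage'); linktop(); return s
E
python3 - <<'E'
from h import *
linktop(); carry(1)
print(rack_pose('s1.png'))
E
```

```text
linktop rel tcp [ 0.0025 -0.0006  0.0265] 3122
out t13.0 [ 0.4425 -0.027   0.1762] F [ 0.6 -0.1 -3.3] w 0.0584 g 76
stage t14.7 [0.388  0.213  0.3192] F [ 0.4  0.1 -3.8] w 0.0582 g 76
linktop rel tcp [ 0.002  -0.0006  0.0266] 2777
rack [ 0.5587  0.1909 -0.0313] rect [ 84. 146.] ext [0.143 0.084] phase 0.0157 6322
rack [ 0.5587  0.1909 -0.0342] rect [ 84. 147.] ext [0.142 0.083] phase 0.0157 6328
[ 0.55869081  0.19085615 -0.03278931]
```

View pics/s1.png

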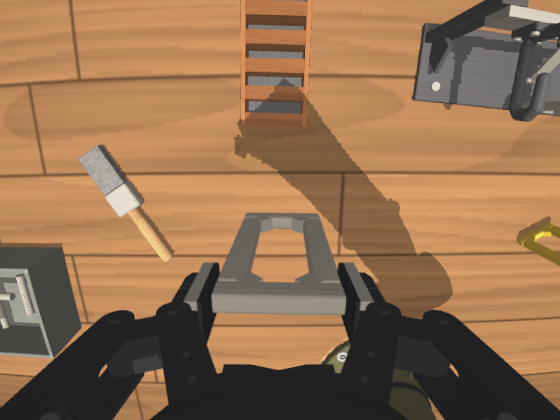

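The rack runs off the top edge at this stage pose, so I'll step forward for a full view before inserting.

```bash
sed -i 's/movep(\[.40,.19,.32\]/movep([.45,.19,.34]/' h.py; cat >> h.py <<'E'
def insert(r,slot,lt=.0266,lx=.002):
    """lt: link top above TCP; lx: link x offset from TCP"""
    c,s=np.cos(r[2]),np.sin(r[2]); x=slot-lx; p=[r[0]+c*x,r[1]+s*x]
    zf=.012+.128-lt
    ctrl.movep([*p,zf+.115],down(r[2]))
    ctrl.movel([*p,zf+.045],max_speed=.12); st('enter')
    ctrl.movel([*p,zf+.015],max_speed=.05); st('mid')
    ctrl.movel([*p,zf+.001],max_speed=.03); return st('down')
E
python3 - <<'E'
from h import *
ctrl.movel([.45,.19,.34])
r=rack_pose('s2.png'); np.save('r.npy',r)
E
```

```text
rack [ 0.5589  0.1906 -0.0251] rect [ 84. 177.] ext [0.175 0.083] phase -0.0001 6346
rack [ 0.5588  0.1907 -0.0264] rect [ 84. 177.] ext [0.175 0.083] phase -0.0003 6325
```

Now the whole rack measures 177 x 84 mm with zero comb phase, so the fit is consistent.

```bash
python3 - <<'E'
from h import *
r=np.load('r.npy')
s=insert(r,.064)
im,d,s=snap('wrist','i1.png'); linktop()
E
```

```text
enter t17.1 [0.6082 0.2277 0.1596] F [ 0.4  0.5 -3.3] w 0.0583 g 76
mid t17.8 [0.6079 0.2275 0.1284] F [ 0.1  0.5 -3.3] w 0.0581 g 76
down t18.4 [0.6077 0.2272 0.1142] F [-0.1 -0.8 -4.1] w 0.0584 g 76
linktop rel tcp [ 0.0018 -0.0006  0.0266] 2760
```

View pics/i1.png

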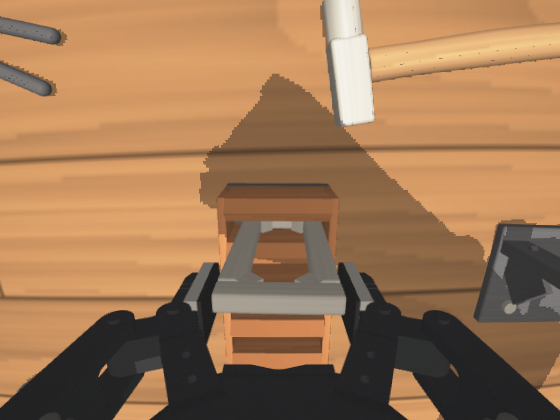

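The link is between the cheeks in the far slot, with no resistance on the way down. I'll release it, verify from above, and take link 2.

```bash
cat >> h.py <<'E'
def release():
    ctrl.ungrasp(); ctrl.pause(.2); s=get_state(); p=s['tcp_pos']
    ctrl.movel([p[0],p[1],.20],max_speed=.12)
    ctrl.movep([.45,.19,.40],down(0)); standing()
def standing():
    r=rack_pose(n=1); im,d,s=snap('wrist'); P=allpts('wrist',d,s,[.42,.0,.125],[.72,.36,.16])
    c,q_=np.cos(r[2]),np.sin(r[2]); D=P[:,:2]-r[:2]; x=c*D[:,0]+q_*D[:,1]; y=-q_*D[:,0]+c*D[:,1]
    for k in(-.064,-.032,0,.032,.064):
        m=abs(x-k)<.014
        if m.sum()>30: print('slot',k,m.sum(),'x %.4f y %.4f'%(np.median(x[m]),(np.percentile(y[m],1)+np.percentile(y[m],99))/2),'ztop',np.percentile(P[m,2],[50,90]).round(4))
    return r
E
python3 - <<'E'
from h import *
release()
grasp(2); linktop(); unhook(2); carry(2)
r=rack_pose('s3.png'); np.save('r.npy',r); st('end')
E
```

```text
rack [ 0.5592  0.1902 -0.0227] rect [ 83. 177.] ext [0.175 0.083] phase 0.0002 4222
slot 0.064 558 x 0.0597 y -0.0033 ztop [0.14   0.1414]
above t23.5 [ 0.5094 -0.1374  0.1808] F [0.3 0.1 0.2] w 0.0854 g 0
at t24.5 [ 0.509  -0.1379  0.1313] F [ 0.4 -0.1  0.3] w 0.0852 g 0
closed t24.8 [ 0.5094 -0.1387  0.1319] F [-0.2 -1.6  5.4] w 0.0587 g 73
linktop rel tcp [0.0023 0.0009 0.0397] 4380
push t25.6 [ 0.5212 -0.1382  0.132 ] F [-7.5 -0.1  1.9] w 0.0581 g 76
push t26.0 [ 0.5293 -0.1383  0.1319] F [-9.4  0.1  4. ] w 0.0582 g 76
push t26.3 [ 0.5346 -0.1383  0.1319] F [-10.8  -0.8   5.9] w 0.0580 g 76
lift t26.7 [ 0.5361 -0.1381  0.1426] F [-6.4  0.3  0.5] w 0.0584 g 76
lift t27.1 [ 0.5359 -0.1381  0.1556] F [-6.6  0.3  1.4] w 0.0582 g 76
lift t27.6 [ 0.538  -0.138   0.1759] F [ 0.5 -0.1 -2.7] w 0.0582 g 76
out t28.6 [ 0.4424 -0.138   0.1762] F [-0.5 -0.6 -1.8] w 0.0580 g 76
stage t30.7 [0.4379 0.2163 0.3393] F [-0.3 -0.7 -3.1] w 0.0586 g 76
linktop rel tcp [0.0019 0.0003 0.0269] 2787
rack [ 0.5591  0.1904 -0.0259] rect [ 85. 177.] ext [0.17  0.083] phase 0.0025 5523
rack [ 0.5592  0.1905 -0.0266] rect [ 84. 177.] ext [0.17  0.083] phase 0.0026 5522
end t30.8 [0.4379 0.2163 0.3396] F [-0.4  0.  -4.1] w 0.0582 g 76
```

Link 1 is fully down, with its top at 140 mm. Link 2 is held at the staging pose without slip. I'll insert it and go on to link 3.

```bash
python3 - <<'E'
from h import *
r=np.load('r.npy')
insert(r,.0); linktop(); release()
grasp(3); unhook(3); carry(3)
r=rack_pose('s4.png'); np.save('r.npy',r); st('end')
E
```

```text
enter t32.2 [0.5444 0.2253 0.1595] F [-0.4 -0.  -2.4] w 0.0583 g 76
mid t33.0 [0.5442 0.2251 0.1285] F [-0.3  0.1 -2.8] w 0.0582 g 76
down t33.6 [0.5441 0.2249 0.1143] F [-0.5 -0.5 -2.2] w 0.0585 g 76
linktop rel tcp [0.0018 0.0002 0.0269] 2775
rack [ 0.5593  0.1908 -0.0218] rect [ 84. 177.] ext [0.175 0.084] phase 0.0004 4209
slot 0 456 x -0.0033 y 0.0011 ztop [0.1402 0.1415]
slot 0.064 565 x 0.0595 y -0.0042 ztop [0.1401 0.1414]
above t38.9 [ 0.5093 -0.2466  0.1809] F [-0.9 -0.3  0.8] w 0.0851 g 0
at t39.8 [ 0.5089 -0.2469  0.1313] F [ 0.8  0.1 -0.8] w 0.0851 g 0
closed t40.2 [ 0.5093 -0.2473  0.1319] F [ 0.6 -1.1  5.6] w 0.0583 g 74
push t41.0 [ 0.5214 -0.2472  0.132 ] F [-7.5  0.3  1.1] w 0.0584 g 76
push t41.3 [ 0.5296 -0.2474  0.1319] F [-9.2 -0.1  2.8] w 0.0585 g 76
push t41.6 [ 0.535  -0.2474  0.1319] F [-10.4  -0.6   3.9] w 0.0585 g 76
lift t42.0 [ 0.5363 -0.2472  0.1425] F [-5.4 -1.  -1.1] w 0.0585 g 77
lift t42.4 [ 0.5361 -0.2472  0.1555] F [-6.3 -0.2  1.6] w 0.0585 g 77
lift t42.9 [ 0.538  -0.2469  0.1758] F [ 0.3  0.  -4.7] w 0.0579 g 77
out t43.9 [ 0.4423 -0.247   0.1762] F [-0.4  0.6 -3.4] w 0.0587 g 77
stage t46.4 [0.438  0.2164 0.3396] F [ 0.2 -0.5 -4.3] w 0.0583 g 77
linktop rel tcp [ 0.0012 -0.0001  0.027 ] 2758
rack [ 0.5592  0.1906 -0.026 ] rect [ 84. 177.] ext [0.17  0.083] phase 0.0026 5307
rack [ 0.5592  0.1906 -0.0254] rect [ 84. 176.] ext [0.17  0.084] phase 0.0027 5307
end t46.5 [0.4379 0.2166 0.3397] F [-0.3 -0.3 -4.9] w 0.0581 g 77
```

View pics/s4.png

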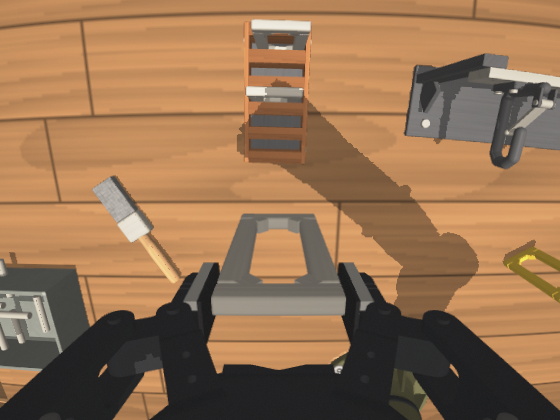

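Two links stand in the rack (rows 27 and 92), and the third is in the gripper. I'll put it in slot −64 mm, then take link 4.

```bash
python3 - <<'E'
from h import *
r=np.load('r.npy')
insert(r,-.064); linktop(); release()
grasp(4); unhook(4); carry(4)
r=rack_pose('s5.png'); np.save('r.npy',r); st('end')
E
```

```text
enter t47.8 [0.4807 0.2232 0.1595] F [ 0.4 -0.2 -3.4] w 0.0579 g 77
mid t48.5 [0.4802 0.2228 0.1284] F [-0.5  0.  -4.3] w 0.0585 g 77
down t49.2 [0.4802 0.2227 0.1143] F [ 1.1  0.3 -3.7] w 0.0582 g 77
linktop rel tcp [0.0013 0.0001 0.027 ] 2774
rack [ 0.559   0.1909 -0.0245] rect [ 85. 177.] ext [0.176 0.084] phase -0.0000 3918
slot -0.064 404 x -0.0663 y -0.0010 ztop [0.1403 0.1414]
slot 0 443 x -0.0029 y 0.0010 ztop [0.1403 0.1414]
slot 0.064 564 x 0.0599 y -0.0040 ztop [0.1402 0.1415]
above t54.7 [ 0.5096 -0.3556  0.1809] F [ 0.3 -0.3  0.2] w 0.0850 g 0
at t55.7 [ 0.5092 -0.3558  0.1314] F [ 0.7  0.1 -0. ] w 0.0851 g 0
closed t56.0 [ 0.5094 -0.3562  0.1318] F [ 0.  -1.5  5.4] w 0.0582 g 74
push t56.8 [ 0.5216 -0.3561  0.132 ] F [-6.8 -0.8  1.2] w 0.0583 g 76
push t57.1 [ 0.5296 -0.3564  0.1319] F [-9.6  0.1  2.2] w 0.0584 g 76
push t57.4 [ 0.535  -0.3565  0.1319] F [-10.6  -0.9   3.8] w 0.0585 g 76
lift t57.8 [ 0.5362 -0.3561  0.1425] F [-5.5 -0.2  0.9] w 0.0580 g 77
lift t58.2 [ 0.5359 -0.3561  0.1555] F [-7.3  0.8  1. ] w 0.0584 g 77
lift t58.8 [ 0.538  -0.3556  0.1757] F [ 0.4 -0.4 -3.6] w 0.0585 g 76
out t59.7 [ 0.4423 -0.3557  0.1762] F [ 0.1 -0.4 -3.5] w 0.0583 g 76
stage t62.5 [0.4381 0.2165 0.3397] F [ 0.3 -0.4 -3.2] w 0.0581 g 76
linktop rel tcp [ 0.0015 -0.0001  0.027 ] 2814
rack [ 0.559   0.1907 -0.0264] rect [ 84. 176.] ext [0.169 0.084] phase 0.0028 4957
rack [ 0.559   0.1907 -0.0241] rect [ 85. 176.] ext [0.169 0.084] phase 0.0028 4963
end t62.7 [0.4378 0.2168 0.3398] F [-0.5 -0.4 -3.7] w 0.0584 g 76
```

View pics/s5.png

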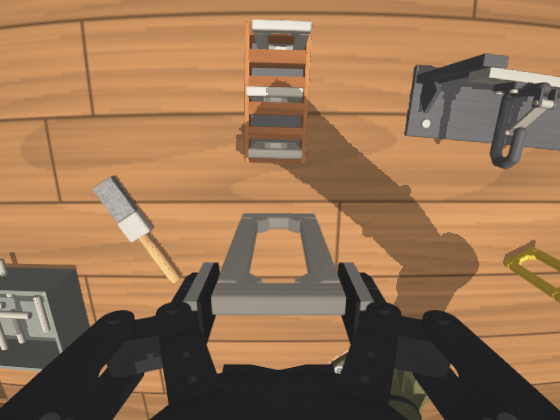

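Three links are standing in the rack and the fourth is held without slip. I'll insert it at +32 mm and then check everything.

```bash
python3 - <<'E'
from h import *
r=np.load('r.npy')
insert(r,.031); linktop(); release()
ctrl.movep([.44,-.22,.42],down(YAW)); snap('wrist','f1.png')
ctrl.movep([.35,-.0,.45],down(0)); snap('scene','f2.png'); im,d,s=snap('top')
for t in('hammer','tin','brush'):
    for x in models.recognise('top',t)[:2]: print(t,x['p'],toworld('top',d,x['point']).round(3))
st('end')
a=[cv2.imread('pics/'+f) for f in('f1.png','f2.png')]
cv2.imwrite('pics/m2.png',cv2.resize(np.hstack(a),(800,300)))
E
```

```text
enter t64.2 [0.5752 0.2266 0.1595] F [ 0.2 -0.2 -2.3] w 0.0583 g 76
mid t64.9 [0.5751 0.2261 0.1283] F [ 1.2  0.3 -3.6] w 0.0582 g 76
down t65.5 [0.575  0.226  0.1142] F [ 1.3  0.6 -4.3] w 0.0583 g 76
linktop rel tcp [ 0.0014 -0.0001  0.027 ] 2805
rack [ 0.5594  0.1908 -0.0214] rect [ 84. 177.] ext [0.175 0.084] phase 0.0004 3592
slot -0.064 407 x -0.0667 y -0.0006 ztop [0.1403 0.1414]
slot 0 450 x -0.0034 y 0.0012 ztop [0.1402 0.1415]
slot 0.032 523 x 0.0276 y -0.0007 ztop [0.1402 0.1415]
slot 0.064 560 x 0.0595 y -0.0040 ztop [0.14   0.1414]
hammer 0.94 [[0.749 0.052 0.026]]
tin 0.68 [[ 0.73  -0.239  0.072]]
tin 0.58 [[0.494 0.199 0.026]]
brush 0.81 [[0.377 0.426 0.02 ]]
end t70.9 [0.3498 0.0208 0.4495] F [-0.1  0.3 -0.1] w 0.0853 g 0
```

View pics/m2.png

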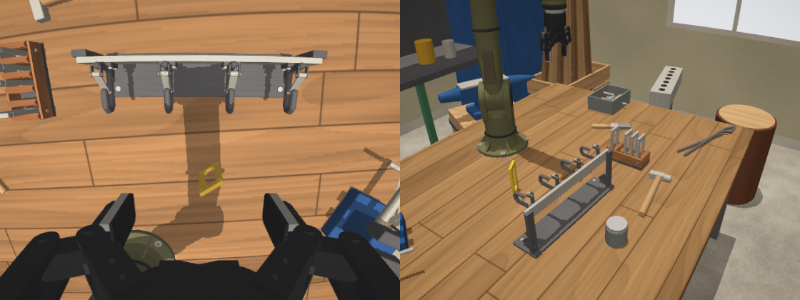

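All four hooks are empty with their keepers shut, and four links stand in the rack (about (630,145) in the right-hand picture). The hammer, brush and tin haven't moved. I'll hand the job in.

```bash
python3 -c "
from h import *
print(ticket.close_job())"
```

```text
the job is handed in; nothing more can be done
None
```

All four links stand fully down in the rack, the hooks are empty with their keepers shut, the hammer, brush and tin are undisturbed, and the job was handed in at about 71 s; no verdict came back.

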